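Shut the doll-arm mould and hold its clamp leg locked at the mark

ROBOT

A 7-joint arm with a two-finger parallel gripper is mounted at the origin on the work surface. World frame = base frame: x ahead of the robot, y to its left, z up, the work surface at z = 0. Lengths are in m, angles in rad, forces in N, time in s.
With the tool pointing down it reaches from about 0.425 to 1.025 m from the base axis. Payload 9.4 kg.
Tool frame: the origin (TCP) lies at the very end of the fingers, on their centre line; the grasp point (between the pads) lies 19 mm behind it; z points along the fingers, y is the line along which they close (so a half turn about z gives the same grasp; the last joint's range is limited). The gripper opens to 93 mm and grips with 3 to 60 N. Pads are 15 mm wide; open, the fingers measure 128 mm over their backs; the gripper's body (75 mm by 188 mm) begins 65 mm behind the grasp point.
Start: joints at [-1.365, 0.599, -0.003, 1.599, 0.002, 0.943, -0.08], TCP at [0.202, 0.696, 0.219] pointing down, gripper open.
Joint ranges: [-2.57, 2.57], [-0.35, 1.97], [-1.29, 1.29], [0.11, 2.56], [-1.05, 4.19], [0.11, 1.86], [-2.63, 2.63]. Speed limits (rad/s): [2.22, 2.22, 3.01, 3.01, 3.14, 3.14, 3.14].

INTERFACE

Orientations are given as [roll, pitch, yaw] about the fixed x, y, z axes, in that order (R = Rz(yaw) Ry(pitch) Rx(roll)).
In Python, from plant import r, optics gives the robot as it stands (r), with the cameras (optics).
- The arm moves only by the shell command python3 steer.py 'ROWS' [OPENING] [FORCE]. ROWS is a JSON list of rows, 1 to 8 of them, each of 6 numbers: dx, dy, dz in m, then a rotation vector rx, ry, rz in rad; each row shifts and turns the commanded pose from where the row before left it, along the tool's axes as they then stand; what a row does not reach is not made up. A row lasts 1/12 s, in which the tool goes at most 0.0417 m and 0.125 rad, less where a joint would pass 70% of its speed; a pose out of reach is approached as far as the arm can. OPENING is the finger opening in m, set as the command begins (- or left out keeps the last). The fingers move at their own pace and stop on an object; FORCE is the grip in N (left out, the last holds). Time passes only in rows, so rows that do not move let the fingers close. It prints the time, the measured TCP pose, the force, the opening and the grip force at its end.
- r.sense(): the state, without advancing time (a new reading comes with each control period).
- optics.get_image(name): name is "side" or "top" or "wrist"; returns a dict with "color" (420x560x3 uint8, blue, green, red), "range_z" (420x560 float32, m along the optical axis (not along the pixel's ray), 0 where there is no reading), "camera_matrix" (3x3 intrinsics, pixels), "eye" and "rotation" of the camera in the world; the wrist camera has in their place "T_tool_cam" (4x4, takes a point from camera to tool coordinates, whose origin is the TCP and whose axes are the flange's). Camera axes: x right, y down, z forward; pixel columns grow to the right and rows downward; lengths in m; the calibration is good to about 2 mm. A picture is of the moment at which its call begins: read the wrist's pose just before it.
- r.finish_job(): hands the job in; it is judged then, once.
The state is a dict: "clock": time; "qpos": joint angles; "dq": joint speeds; "effort": joint torques, N m; "eef_pos": TCP position; "ee_rot": TCP orientation; "wrist_force": force on the tool from outside, world axes, zero at the start; "ft_torque": the same for the moment, N m; "gripper_width": finger opening in m; "grasp_force": force on a finger pad.
Only numpy, scipy, OpenCV 4.12 (cv2) and the standard library are available. Lean on these libraries where they do the work, as an engineer would, in place of code of your own. Each camera call takes 0.05 s, during which the arm holds its last target. There are 200 camera calls.

TASK

Gently lower the hinged lid of the mould box until it is fully shut. Then, with the cam lever on the sliding leg still open, push the leg out over the lid against its spring until its pointer is in line with the length mark, and while holding it there squeeze the cam lever fully closed, one finger in the bay of the leg's grip and one outside the lever, until the lever stands upright. Finish holding: keep the leg at the mark with its grip and the shut lever squeezed between the fingers, do not let go, and leave the other things on the bench where they are.

Things in the scene. Friction and masses are not known exactly. Their poses are not given: they have to be found in the camera images.
- press: Mould press fixed to the bench: plywood board 15 mm thick, x -110..110, y -170..200 mm. Origin on the bench surface; -x faces the robot, +y is the leg's end. White plaster mould box 150 (x) by 130 (y), rim 45 above the bench, centred at x 0, y -85. Leg guide along y at x 0, top 48; wooden scale bar at x 52..72, y -8..98, top 48.
- lid (a joint): Angle (rad) of the flat aluminium lid, 158 long by 134 wide by 7 mm: 0 is shut (top face 53 mm above the bench), grows as its robot-side edge rises. Starts 0.7 to 1.1 open. Stiff hinge: stays where left, a few N near the free edge moves it.
- lid_hinge (a point): The lid's hinge axis, middle of its width; the axis runs along the press's y. Press frame x 78, y -85, z 46 mm. The lid's underside plane passes through this axis. This point turns with the lid.
- lid_edge (a point): Middle of the top (outer) face at the lid's free edge, 158 mm from the hinge axis. The outer face looks up and away from the robot when open.
- leg (a joint): Travel (m) of the steel sliding leg along the press's -y, over the lid: 0 fully back (start), end stop 0.095. Its tongue passes 2 mm above the shut lid. A spring pulls it back, 2 N at 0 to 4.5 N at the stop: it returns when let go, even with the lever closed. The mark lies 0.040 to 0.075 out.
- leg_grip (a point): Upright aluminium grip on the leg, U-shaped from above. Origin on the carriage top (63 mm above bench), axes as the press's; starts at press x 5, y 125. Plate x -15..-7, y -24..24, z 0..55 mm. Two cheeks, 5 thick, 42 high, reach from it to x -51 at y -24..-19 and 19..24: a finger bay 38 wide, open above and to -x. Push the -y cheek to slide the leg. Carriage below: x -33..23, y -25..25.
- lever (a joint): Angle (rad) of the cam lever: 0 is closed (upright, parallel to the grip's plate), grows as its top leans away to the press's +x; stop at 0.46. Starts 0.30 to 0.42. Light friction (about 1.5 N at the top), stays where left.
- lever_pivot (a point): Black cam lever blade, 8 thick, 30 wide (y), 50 mm tall. Origin on its pivot (axis y) at x 11, z 6 of the grip's frame; own z points up the blade. Closed, its outer face is at x 15 of the grip's frame, 30 mm from the plate's robot-side face, the grip origin midway: one finger in the bay and one outside the blade, closing along x, squeeze it shut.
- pointer (a point): Free end of the pointer, a 6 mm wide steel arm that sticks out from the leg to +x beside the scale bar, 60 mm above the bench. It is 41 mm along x and -45 mm along y from the leg grip's origin.
- mark: The length mark: a small steel clip 24 (x) by 12 (y) mm on the scale bar with an upright fin 4 mm thick and 17 mm high. Origin under its middle; axes as the press's. The leg is at the mark when the pointer has the same y as the fin in this frame.
- resin_jar: Bystander: small amber jar, diameter 36, 45 mm tall, on the press's board at its robot-side corner by the leg. Origin under its centre.
- doll_arm: Bystander: skin-coloured doll's forearm 128 mm long, 30 mm high, lying beside the board. Origin under its middle.
- paint_tin: Bystander: steel paint tin, diameter 70, 90 mm tall. Origin under its centre.
- wire_spool: Bystander: small spool of copper wire, diameter 72, 60 mm tall. Origin under its centre.
- water_bottle: Bystander: clear plastic bottle, diameter 66, 190 mm tall. Origin under its centre.
- cup: Bystander: white cup, diameter 72, 85 mm tall. Origin under its centre.
- screwdriver: Bystander: screwdriver lying on the robot's side of the board. Origin under it.

How it is judged:
By the outcome, as a careful person would: the job done as asked, in the order asked, and still so for the second after the job is handed in, while the arm keeps its last pose, push and grip.
It also fails if it takes over 50 s, if anything falls off the work surface, if the arm or the gripper's body presses on something with over 40 N, if the wrist force passes 120 N, or if a joint passes its speed limit or range.

## Working session

There is one attempt and no reset: what is moved stays moved. The work goes in short steps, Python scripts to look and compute and a shell command to move; the robot and the scene stay as the last step left them, time stands still between calls to the robot, and variables do not carry over. Pictures are saved under pics/ and viewed, at most 10 in all, crops included, and the job is handed in when it is done.

```bash
ls; mkdir -p pics
python3 - <<'E'
from plant import r, optics
import cv2,numpy as np
s=r.sense()
for k in s: print(k,np.round(s[k],3))
for n in("top","side"):
    d=optics.get_image(n); cv2.imwrite(f"pics/{n}0.png",d["color"]); np.savez(f"{n}0.npz",**d)
    print(n,d["camera_matrix"],d["eye"],d["rotation"])
E
```

```text
pics
plant.py
steer.py
clock 0.0
qpos [-1.365  0.6   -0.003  1.6    0.002  0.943 -0.08 ]
dq [-0.001 -0.001  0.    -0.002 -0.001 -0.    -0.001]
effort [-0.0000e+00 -7.6505e+01  1.4980e+00 -2.5235e+01 -5.2000e-02  1.7000e-02
  0.0000e+00]
eef_pos [0.202 0.696 0.218]
ee_rot [-3.14   0.     2.859]
wrist_force [ 0.574 -0.189  0.144]
ft_torque [-0.011  0.028  0.035]
grasp_force 0.0
gripper_width 0.093
top [[443.79786552   0.         275.14799227]
 [  0.         443.79786552 209.62522732]
 [  0.           0.           1.        ]] [0.44643397 0.04285086 0.98634814] [-3.01280803e+00  2.66339746e-03 -1.58961096e+00]
side [[519.88034445   0.         279.94110492]
 [  0.         519.88034445 210.27371845]
 [  0.           0.           1.        ]] [0.30774467 0.74673519 0.81557864] [-2.31798523  0.00785055 -2.79615857]
```

View pics/top0.png

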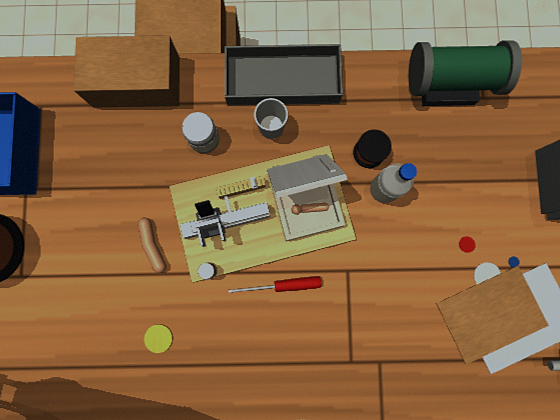

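View pics/side0.png

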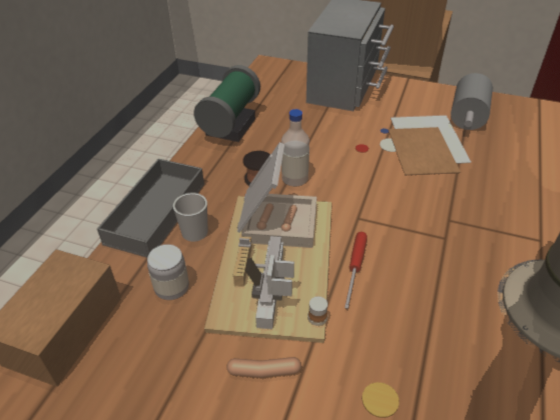

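The top view shows the board with corners near (170,185), (330,147), (355,240) and (192,282). The lid is open around (305,172), the leg, grip and lever are near (210,220), and the scale is near (243,187). The side view agrees. Next I'll measure the board pose.

```bash
cat > h.py <<'E'
import numpy as np,cv2
from scipy.spatial.transform import Rotation as R
def rot(v): return R.from_euler('xyz',v).as_matrix()
def cloud(d,T=None):
    K=d["camera_matrix"];z=d["range_z"];v,u=np.mgrid[:z.shape[0],:z.shape[1]]
    P=np.stack([(u-K[0,2])/K[0,0]*z,(v-K[1,2])/K[1,1]*z,z],-1)
    if T is None: return P@rot(d["rotation"]).T+d["eye"]
    return P@T[:3,:3].T+T[:3,3]
def ray(d,uv,h,T=None):
    K=d["camera_matrix"];uv=np.atleast_2d(uv).astype(float)
    c=np.c_[(uv-K[:2,2])/K[0,0],np.ones(len(uv))]
    Rm,e=(rot(d["rotation"]),d["eye"]) if T is None else (T[:3,:3],T[:3,3])
    w=c@Rm.T; return e+w*((h-e[2])/w[:,2])[:,None]
def press(): 
    p=np.load("press.npy"); return p[:2],p[2]
def topress(P):
    o,a=press();c,s=np.cos(a),np.sin(a);Q=np.array(P,float);q=Q[...,:2]-o
    Q[...,:2]=q@np.array([[c,-s],[s,c]]);return Q
def toworld(P):
    o,a=press();c,s=np.cos(a),np.sin(a);Q=np.array(P,float)
    Q[...,:2]=Q[...,:2]@np.array([[c,s],[-s,c]])+o;return Q
E
python3 - <<'E'
from h import *
est=[]
for n in("top","side"):
    d=dict(np.load(n+"0.npz"));P=cloud(d)
    hsv=cv2.cvtColor(d["color"],cv2.COLOR_BGR2HSV)
    print(n,"bench z",np.median(P[300:330,200:340,2]))
    m=((hsv[...,0]>20)&(hsv[...,0]<34)&(hsv[...,1]>60)&(P[...,2]>.006)&(P[...,2]<.03)).astype(np.uint8)
    m=cv2.morphologyEx(m,cv2.MORPH_OPEN,np.ones((3,3)))
    k,l,st,_=cv2.connectedComponentsWithStats(m)
    ids=[i for i in range(1,k) if st[i,4]>60]; 
    i=1+np.argmax(st[1:,4]); x,y,w,h,_=st[i]
    mm=np.isin(l,ids); v,u=np.nonzero(mm); 
    q=ray(d,np.c_[u,v],.015)[:,:2]
    print("z med",np.median(P[mm][:,2]))
    c,sz,a=cv2.minAreaRect((q*1000).astype(np.float32)); print(n,c,sz,a)
E
```

```text
top bench z 0.001463227654553645
z med 0.016501239764134756
top (567.6339111328125, 73.36318969726562) (218.5188446044922, 368.1893615722656) 13.546280860900879
side bench z 0.01434267895197272
z med 0.014063796914342896
side (562.0419311523438, 72.73440551757812) (194.28366088867188, 371.53985595703125) 11.393611907958984
```

Run:
```python
from h import *
a=np.deg2rad(13.546);c=np.array([.5676,.0734]);o=c-.015*np.array([-np.sin(a),np.cos(a)])
np.save("press.npy",[*o,a]);print(o,a)
for n in("top","side"):
    d=dict(np.load(n+"0.npz"));Q=topress(cloud(d));hsv=cv2.cvtColor(d["color"],cv2.COLOR_BGR2HSV)
    x,y,z=Q[...,0],Q[...,1],Q[...,2]
    def show(nm,m): print(n,nm,m.sum(),np.round(np.percentile(Q[m],[5,50,95],axis=0)*1000,0).tolist() if m.any() else '')
    lid=(y>-145)&(y<-25)&(z>.06)&(x>-.1)&(x<.1)&(hsv[...,1]<90)
    show("lid",lid)
    p=Q[lid]; A=np.c_[p[:,2],np.ones(len(p))]; 
    cc=p.mean(0);w=np.linalg.svd(p-cc)[2][2];print("lid normal",w,"angle",np.arctan2(abs(w[0]),abs(w[2])), "free edge", np.percentile(p[:,0],2),np.percentile(p[:,2],98))
    leg=(x>-.06)&(x<.06)&(y>.08)&(y<.17)&(z>.07); show("grip+lever",leg)
    show("lever",leg&(hsv[...,2]<60)); show("grip",leg&(hsv[...,2]>110))
    show("fin",(x>.04)&(x<.085)&(y>-.01)&(y<.1)&(z>.054)&(z<.08))
    for nm,b in dict(jar=(-.11,-.05,.13,.2),).items():
        show(nm,(x>b[0])&(x<b[1])&(y>b[2])&(y<b[3])&(z>.03))
    im=d["color"];
    up=cv2.resize(im[150:300,160:370] if n=="top" else im[200:340,200:340],None,fx=3.8,fy=3.8,interpolation=cv2.INTER_CUBIC)
    cv2.imwrite(f"pics/{n}crop.png",up)
a=cv2.imread("pics/topcrop.png");print(a.shape)
```

```text
[0.57111339 0.05881727] 0.23642230047515186
top lid 0 <stdin>:11: RuntimeWarning: Mean of empty slice.
  ret = um.true_divide(
Traceback (most recent call last):
IndexError: index -1 is out of bounds for axis 0 with size 0
```

Run:
```python
from h import *
d=dict(np.load("top0.npz"));z=d["range_z"]
print("zero frac",(z==0).mean());Q=topress(cloud(d))
for u,v in[(305,172),(300,185),(210,205),(335,165),(310,210),(240,188),(200,130),(205,235),(262,185)]: print(u,v,z[v,u],np.round(Q[v,u]*1000),d["color"][v,u])
for n in("top","side"):
    im=dict(np.load(n+"0.npz"))["color"]
    up=cv2.resize(im[140:290,160:360] if n=="top" else im[140:335,205:340],None,fx=4 if n=="top" else 3,fy=4 if n=="top" else 3,interpolation=cv2.INTER_CUBIC)
    cv2.imwrite(f"pics/{n}crop.png",up)
```

```text
zero frac 0.0038818027210884352
305 172 0.87437665 [ 41. -88. 129.] [104 112 113]
300 185 0.81017417 [  8. -66. 189.] [141 142 139]
210 205 0.88629997 [ 27. 111. 109.] [0 0 0]
335 165 0.86991256 [  38. -148.  135.] [111 116 114]
310 210 0.9537539 [-25. -87.  40.] [ 71 103 153]
240 188 0.9487036 [57. 46. 52.] [ 95 165 170]
200 130 0.92341536 [189.  96.  92.] [181 175 166]
205 235 0.9245923 [-23. 141.  63.] [41 41 39]
262 185 0.95138246 [52. -1. 50.] [27 47 64]
```

View pics/topcrop.png

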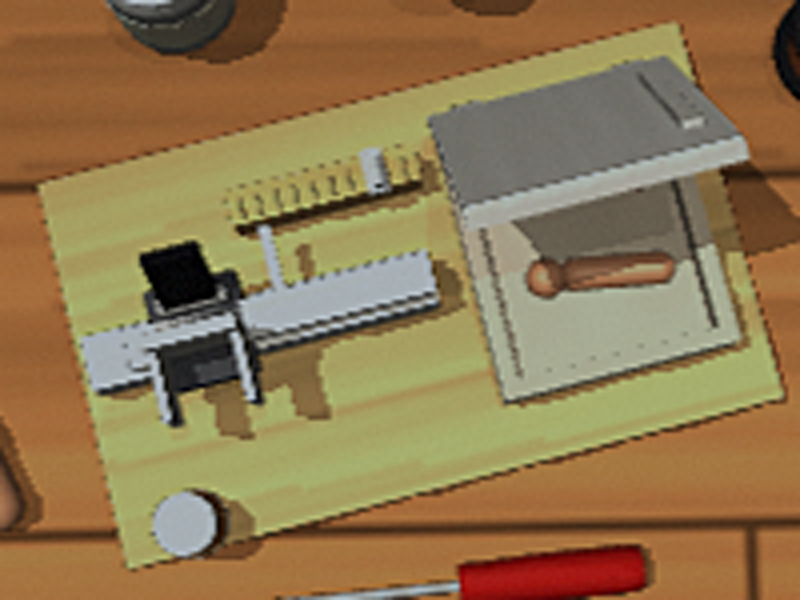

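View pics/sidecrop.png

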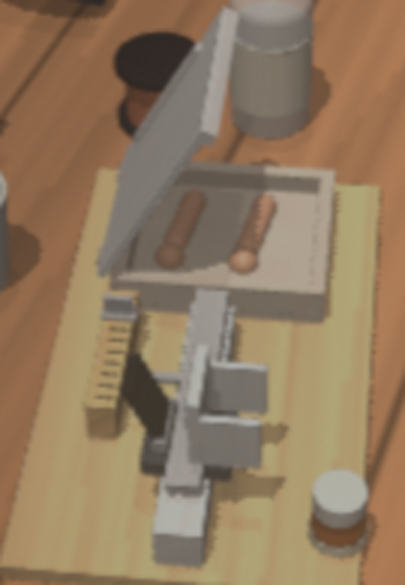

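The top crop shows the open lid with its free edge at (475..745, 150..215). The fin of the clip is at (375,170), the pointer arm tip at (263,232), the grip and black lever around (190,290), and the jar at (185,522). The side crop agrees. The empty lid mask came from a units slip (-145 mm typed as m), so I'll fix that.

Run:
```python
from h import *
np.set_printoptions(suppress=True)
for n in("top","side"):
    d=dict(np.load(n+"0.npz"));Q=topress(cloud(d));hsv=cv2.cvtColor(d["color"],cv2.COLOR_BGR2HSV)
    x,y,z=Q[...,0],Q[...,1],Q[...,2]
    def show(nm,m): print(n,nm,m.sum(),np.round(np.percentile(Q[m],[3,50,97],axis=0)*1000,0).tolist() if m.any() else '')
    lid=(y>-.145)&(y<-.025)&(z>.075)&(x>-.1)&(x<.07)&(hsv[...,1]<90)
    show("lid",lid); p=Q[lid]; cc=np.median(p,0)
    for _ in range(4):
        w=np.linalg.svd(p-p.mean(0))[2][2]; e=(p-p.mean(0))@w; p=p[abs(e)<.004]
    print("lid angle",np.arctan2(abs(w[0]),abs(w[2])),w,len(p))
    leg=(x>-.06)&(x<.06)&(y>.08)&(y<.17)&(z>.07)
    show("lever",leg&(hsv[...,2]<60)&(x>0)); show("grip",leg&(hsv[...,2]>110))
    show("fin",(x>.04)&(x<.085)&(y>-.01)&(y<.1)&(z>.056)&(z<.08))
    show("pointer",(x>.032)&(x<.05)&(y>.05)&(y<.11)&(z>.055)&(z<.065)&(hsv[...,1]<90))
    show("jar",(x>-.11)&(x<-.05)&(y>.13)&(y<.2)&(z>.05))
    for nm,(x0,x1,y0,y1) in dict(spool=(.08,.2,-.23,-.12),bottle=(.0,.12,-.28,-.175),cup=(.1,.25,-.05,.08),tin=(.1,.25,.05,.2)).items():
        show(nm,(x>x0)&(x<x1)&(y>y0)&(y<y1)&(z>.05))
P=toworld(np.array([[5,125,63],[78,-85,46],[5,125-55,63]])/1000.);print(P)
```

```text
top lid 1656 [[-2.0, -140.0, 83.0], [26.0, -85.0, 157.0], [67.0, -29.0, 189.0]]
lid angle 1.0530580284418192 [-0.86892328 -0.00634203 -0.49490617] 1381
top lever 223 [[14.0, 110.0, 77.0], [25.0, 124.0, 103.0], [36.0, 138.0, 119.0]]
top grip 191 [[-43.0, 101.0, 73.0], [-9.0, 124.0, 109.0], [17.0, 148.0, 122.0]]
top fin 32 [[40.0, 14.0, 56.0], [56.0, 16.0, 66.0], [71.0, 82.0, 69.0]]
top pointer 11 [[34.0, 76.0, 61.0], [38.0, 80.0, 63.0], [45.0, 82.0, 65.0]]
top jar 207 [[-109.0, 141.0, 57.0], [-95.0, 156.0, 62.0], [-81.0, 170.0, 65.0]]
top spool 45 [[80.0, -230.0, 51.0], [84.0, -223.0, 60.0], [95.0, -122.0, 63.0]]
top bottle 931 [[3.0, -277.0, 58.0], [66.0, -252.0, 61.0], [103.0, -223.0, 133.0]]
top cup 408 [[155.0, -48.0, 51.0], [194.0, -24.0, 83.0], [245.0, 79.0, 94.0]]
top tin 969 [[165.0, 68.0, 58.0], [191.0, 98.0, 91.0], [225.0, 128.0, 94.0]]
side lid 984 [[0.0, -139.0, 82.0], [30.0, -84.0, 149.0], [68.0, -28.0, 186.0]]
lid angle 1.053115308752612 [0.86889862 0.01273655 0.49482621] 832
side lever 0 
side grip 716 [[-45.0, 103.0, 72.0], [-22.0, 145.0, 94.0], [-2.0, 150.0, 118.0]]
side fin 40 [[54.0, 13.0, 56.0], [64.0, 17.0, 62.0], [72.0, 19.0, 66.0]]
side pointer 0 
side jar 264 [[-109.0, 144.0, 51.0], [-94.0, 161.0, 59.0], [-79.0, 174.0, 62.0]]
side spool 41 [[81.0, -230.0, 52.0], [85.0, -223.0, 57.0], [98.0, -126.0, 61.0]]
side bottle 535 [[1.0, -276.0, 54.0], [67.0, -245.0, 59.0], [104.0, -220.0, 131.0]]
side cup 455 [[156.0, -46.0, 51.0], [185.0, -24.0, 74.0], [218.0, 78.0, 90.0]]
side tin 1240 [[166.0, 76.0, 53.0], [194.0, 115.0, 87.0], [226.0, 135.0, 91.0]]
[[ 0.54669606  0.18151117  0.063     ]
 [ 0.66685281 -0.00554859  0.046     ]
 [ 0.55957848  0.12804115  0.063     ]]
```

```bash
cat > go.py <<'E'
import sys
from h import *
from plant import r, optics
# usage: go.py x y z [yawtarget]  (press mm) -> needed shift in tool axes
s=r.sense();Rm=rot(s["ee_rot"]);p=np.array(s["eef_pos"])
np.set_printoptions(suppress=True,precision=4)
o,a=press()
print("clk",round(s["clock"],2),"press mm",np.round(topress(p)*1000,1),"W",np.round(s["gripper_width"],4),"grasp",np.round(s["grasp_force"],1))
c,sn=np.cos(a),np.sin(a);f=s["wrist_force"];print("F press",np.round([f[0]*c+f[1]*sn,-f[0]*sn+f[1]*c,f[2]],1),"q",np.round(s["qpos"],2))
Y=np.array([c,sn,0]);Rd=np.c_[np.cross(Y,[0,0,-1]),Y,[0,0,-1]]
print("rotvec err tool",R.from_matrix(Rm.T@Rd).as_rotvec())
if len(sys.argv)>3: print("shift tool",Rm.T@(toworld(np.array(sys.argv[1:4],float)/1000)-p))
E
python3 go.py 50 -75 240
```

```text
clk 0.1 press mm [-209.5  705.7  217.8] W 0.0931 grasp 0.0
F press [-0.1 -0.9  0.1] q [-1.36  0.6  -0.    1.6   0.    0.94 -0.08]
rotvec err tool [-0.0012  0.0008  1.0516]
shift tool [-0.6126 -0.5491 -0.0213]
```

```bash
A='[-0.028,-0.025,-0.001,0,0,0]'
python3 steer.py '[[-0.028,-0.025,-0.004,0,0,0],[-0.028,-0.025,-0.004,0,0,0],[-0.028,-0.025,-0.004,0,0,0],[-0.028,-0.025,-0.004,0,0,0],[-0.028,-0.025,-0.002,0,0,0],[-0.028,-0.025,-0.002,0,0,0],[-0.028,-0.025,0,0,0,0],[-0.028,-0.025,0,0,0,0]]' 0 10; python3 go.py 50 -75 240
```

```text
clock: 0.77
eef_pos: [0.3622, 0.4399, 0.2386]
ee_rot: [-3.141, 0.0, 2.859]
wrist_force: [0.2, 0.0, 0.2]
gripper_width: 0.0442
grasp_force: 0.0
clk 0.77 press mm [-113.8  419.4  238.6] W 0.0442 grasp 0.0
F press [ 0.2 -0.   0.2] q [-0.98  0.39  0.    1.94 -0.    0.81  0.31]
rotvec err tool [-0.0001  0.0001  1.0517]
shift tool [-0.3875 -0.348  -0.0013]
```

```bash
python3 steer.py '[[-0.028,-0.025,0,0,0,0],[-0.028,-0.025,0,0,0,0],[-0.028,-0.025,0,0,0,0],[-0.028,-0.025,0,0,0,0],[-0.028,-0.025,0,0,0,0],[-0.028,-0.025,0,0,0,0],[-0.028,-0.025,0,0,0,0],[-0.028,-0.025,0,0,0,0]]' >/dev/null; python3 steer.py '[[-0.028,-0.025,0,0,0,0],[-0.028,-0.025,0,0,0,0],[-0.028,-0.025,0,0,0,0],[-0.028,-0.025,0,0,0,0],[-0.028,-0.025,0,0,0,0],[-0.02,-0.018,0,0,0,0]]'>/dev/null; python3 steer.py '[[0,0,0,0,0,0.12],[0,0,0,0,0,0.12],[0,0,0,0,0,0.12],[0,0,0,0,0,0.12],[0,0,0,0,0,0.12],[0,0,0,0,0,0.12],[0,0,0,0,0,0.12],[0,0,0,0,0,0.12]]' >/dev/null; python3 steer.py '[[0,0,0,0,0,0.092],[0,0,0,0,0,0]]' ; python3 go.py 45 -75 190
```

```text
clock: 2.77
eef_pos: [0.6344, 0.0054, 0.2382]
ee_rot: [-3.141, 0.0, 1.803]
wrist_force: [-1.1, -0.1, -0.0]
gripper_width: 0.0004
grasp_force: 0.0
clk 2.77 press mm [ 49.  -66.7 238.2] W 0.0004 grasp 0.0
F press [-1.1  0.1 -0. ] q [-0.35  0.49  0.37  1.81 -0.22  0.88  0.36]
rotvec err tool [-0.0009  0.0001 -0.0041]
shift tool [-0.0083 -0.004   0.0482]
```

```bash
python3 steer.py '[[-0.004,-0.002,0.024,0,0,0],[-0.004,-0.002,0.024,0,0,0],[0,-0.002,0.01,0,0,0],[0,-0.002,0.008,0,0,0],[0,-0.003,0.005,0,0,0],[0,-0.005,0.002,0,0,0],[0,-0.005,0.002,0,0,0],[0,0,0,0,0,0]]'; python3 go.py 7 -75 148
```

```text
clock: 3.43
eef_pos: [0.6154, -0.0078, 0.1641]
ee_rot: [3.141, -0.0, 1.807]
wrist_force: [-0.1, 0.4, 0.1]
gripper_width: 0.0005
grasp_force: 0.0
clk 3.43 press mm [ 27.5 -75.1 164.1] W 0.0005 grasp 0.0
F press [0.  0.4 0.1] q [-0.3   0.55  0.33  1.92 -0.27  0.71  0.42]
rotvec err tool [ 0.0004 -0.0001 -0.0004]
shift tool [ 0.0001 -0.0205  0.0161]
```

```bash
python3 steer.py '[[0,-0.006,0.004,0,0,0],[0,-0.006,0.004,0,0,0],[0,-0.006,0.004,0,0,0],[0,-0.006,0.004,0,0,0],[0,-0.005,0.005,0,0,0],[0,-0.005,0.006,0,0,0]]'; python3 go.py -20 -75 117
```

```text
clock: 3.93
eef_pos: [0.5824, -0.0157, 0.1363]
ee_rot: [3.142, -0.0, 1.807]
wrist_force: [-0.1, -0.9, 1.7]
gripper_width: 0.0007
grasp_force: 0.6
clk 3.93 press mm [ -6.5 -75.1 136.3] W 0.0007 grasp 0.6
F press [-0.3 -0.9  1.7] q [-0.28  0.55  0.31  2.02 -0.28  0.61  0.45]
rotvec err tool [ 0.     -0.     -0.0005]
shift tool [ 0.0001 -0.0135  0.0193]
```

```bash
python3 steer.py '[[0,-0.005,0.006,0,0,0],[0,-0.004,0.007,0,0,0],[0,-0.004,0.007,0,0,0],[0,-0.003,0.008,0,0,0],[0,-0.003,0.008,0,0,0],[0,-0.002,0.008,0,0,0],[0,-0.002,0.008,0,0,0]]'; python3 go.py -36 -75 60
python3 - <<'E'
from plant import r, optics
import cv2
cv2.imwrite("pics/side1.png",optics.get_image("side")["color"][140:340,200:360].repeat(3,0).repeat(3,1))
E
```

```text
clock: 4.52
eef_pos: [0.5604, -0.0209, 0.0837]
ee_rot: [-3.141, -0.0, 1.807]
wrist_force: [0.7, 0.5, 1.1]
gripper_width: 0.0004
grasp_force: 0.6
clk 4.52 press mm [-29.1 -75.   83.7] W 0.0004 grasp 0.6
F press [0.8 0.3 1.1] q [-0.24  0.61  0.25  2.1  -0.32  0.47  0.5 ]
rotvec err tool [-0.0003 -0.     -0.0004]
shift tool [ 0.     -0.0069  0.0237]
```

View pics/side1.png

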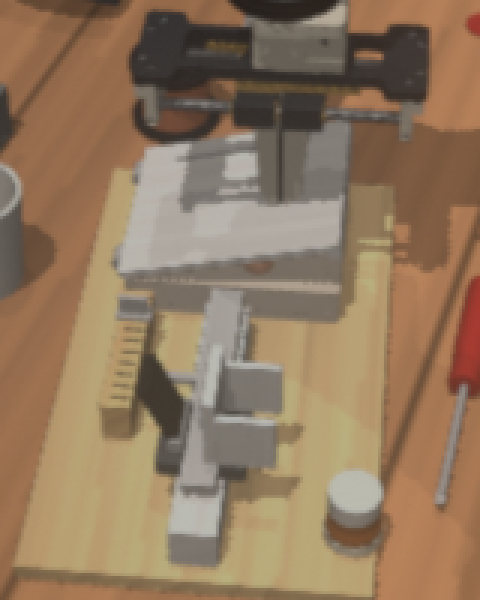

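The picture shows the fingertip at (280,200) resting on the lid, which has come nearly down. I'll keep lowering gently.

```bash
python3 steer.py '[[0,-0.001,0.006,0,0,0],[0,-0.001,0.006,0,0,0],[0,-0.001,0.005,0,0,0],[0,-0.001,0.005,0,0,0],[0,0,0.004,0,0,0],[0,0,0.003,0,0,0],[0,0,0,0,0,0]]'; python3 go.py -36 -75 53
```

```text
clock: 5.15
eef_pos: [0.5566, -0.0218, 0.055]
ee_rot: [-3.141, -0.0, 1.807]
wrist_force: [-0.1, -0.1, -0.4]
gripper_width: 0.0006
grasp_force: 0.0
clk 5.15 press mm [-33. -75.  55.] W 0.0006 grasp 0.0
F press [-0.1 -0.1 -0.4] q [-0.21  0.65  0.22  2.12 -0.34  0.4   0.52]
rotvec err tool [-0.0006 -0.0001 -0.0004]
shift tool [-0.    -0.003  0.002]
```

```bash
python3 steer.py '[[0,0,0.002,0,0,0],[0,0,0.001,0,0,0],[0,0,0,0,0,0]]'; python3 steer.py '[[0,0,0.001,0,0,0],[0,0,0,0,0,0]]';python3 steer.py '[[0,0,0.001,0,0,0],[0,0,0,0,0,0]]'; python3 go.py -36 -75 53
```

```text
clock: 5.4
eef_pos: [0.5569, -0.0218, 0.0533]
ee_rot: [3.141, -0.0, 1.807]
wrist_force: [-1.5, 0.9, 6.9]
gripper_width: 0.0004
grasp_force: 3.4
clock: 5.57
eef_pos: [0.5569, -0.0219, 0.0531]
ee_rot: [3.14, -0.0, 1.807]
wrist_force: [-4.2, -0.4, 17.8]
gripper_width: 0.0005
grasp_force: 9.2
clock: 5.73
eef_pos: [0.5569, -0.0218, 0.0529]
ee_rot: [3.14, -0.001, 1.806]
wrist_force: [-7.3, -0.1, 29.2]
gripper_width: 0.0002
grasp_force: 15.0
clk 5.73 press mm [-32.7 -75.1  52.9] W 0.0002 grasp 15.0
F press [-7.1  1.7 29.2] q [-0.21  0.65  0.21  2.12 -0.35  0.4   0.52]
rotvec err tool [ 0.0017 -0.0007 -0.0008]
shift tool [ 0.0001 -0.0033 -0.0001]
```

The lid is shut: the tip stands at 53 mm with a firm reaction. I'll lift, open to 80 mm and go above the bay.

```bash
python3 steer.py '[[0,0,-0.01,0,0,0],[0,0,-0.035,0,0,0],[0,0,-0.035,0,0,0],[0,0,-0.035,0,0,0],[0,0,-0.015,0,0,0]]' 0.08 10 >/dev/null; python3 steer.py '[[0.033,0.007,0,0,0,0],[0.033,0.007,0,0,0,0],[0.033,0.007,0,0,0,0],[0.033,0.007,0,0,0,0],[0.033,0.007,0,0,0,0],[0.033,0.006,0,0,0,0],[0,0,0,0,0,0]]' ; python3 go.py 10 125 77
python3 - <<'E'
from plant import r, optics
import cv2,numpy as np
from h import *
s=r.sense();d=optics.get_image("wrist");d["p"]=s["eef_pos"];d["e"]=s["ee_rot"];np.savez("w0.npz",**d)
cv2.imwrite("pics/w0.png",d["color"])
T=np.eye(4);T[:3,:3]=rot(d["e"]);T[:3,3]=d["p"];T=T@d["T_tool_cam"];print(T)
Q=topress(cloud(d,T));x,y,z=Q[...,0],Q[...,1],Q[...,2];hsv=cv2.cvtColor(d["color"],cv2.COLOR_BGR2HSV)
def show(nm,m): print(nm,m.sum(),np.round(np.percentile(Q[m],[3,50,97],axis=0)*1000,1).tolist() if m.any() else '')
show("fin",(x>.05)&(x<.075)&(y>-.01)&(y<.1)&(z>.060)&(z<.08))
show("pointer",(x>.032)&(x<.05)&(y>.05)&(y<.11)&(z>.055)&(z<.066))
show("plate",(x>-.02)&(x<.01)&(y>.08)&(y<.17)&(z>.112)&(z<.13))
show("cheeks",(x>-.05)&(x<-.02)&(y>.08)&(y<.17)&(z>.1)&(z<.11))
show("lid",(x>-.06)&(x<.06)&(y>-.14)&(y<-.03)&(z>.04)&(z<.07))
show("lever",(x>.01)&(x<.06)&(y>.1)&(y<.15)&(z>.105)&(z<.13)&(hsv[...,2]<60))
E
```

```text
clock: 6.73
eef_pos: [0.5495, 0.1884, 0.1803]
ee_rot: [3.141, -0.003, 1.816]
wrist_force: [0.3, 0.3, -0.1]
gripper_width: 0.0756
grasp_force: 0.0
clk 6.73 press mm [  9.3 131.  180.3] W 0.0756 grasp 0.0
F press [ 0.4  0.2 -0.1] q [-0.67  0.49  0.36  1.99 -0.26  0.7   0.09]
rotvec err tool [ 0.0006 -0.0032  0.0083]
shift tool [-0.0064  0.0006  0.1033]
[[ 9.70398971e-01  2.33090730e-01  6.32024370e-02  5.30908294e-01]
 [ 2.41506507e-01 -9.37298119e-01 -2.51290356e-01  2.58575185e-01]
 [ 6.66072545e-04  2.59115703e-01 -9.65846058e-01  3.46588685e-01]
 [ 0.00000000e+00  0.00000000e+00  0.00000000e+00  1.00000000e+00]]
fin 0 
pointer 97 [[32.2, 77.7, 59.3], [38.5, 81.0, 62.8], [45.1, 83.2, 64.0]]
plate 617 [[-10.5, 103.1, 116.3], [-6.6, 127.5, 117.9], [-2.8, 148.4, 119.1]]
cheeks 463 [[-45.4, 101.4, 100.4], [-33.0, 106.2, 104.7], [-20.7, 149.0, 106.1]]
lid 2343 [[-56.5, -58.6, 51.9], [0.2, -44.5, 53.2], [56.5, -30.9, 54.3]]
lever 510 [[25.7, 112.3, 105.6], [30.3, 126.5, 114.6], [35.9, 139.8, 117.3]]
```

View pics/w0.png

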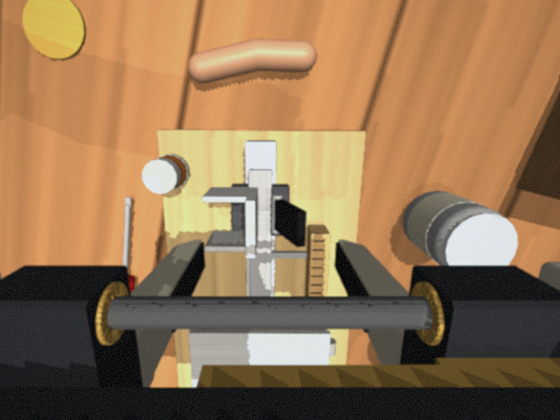

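The wrist view shows the shut lid, the bay and lever around (265,215) between the open fingers, and the scale bar at (318,260). The fin is hidden by the gripper, so I'll step back in -y to see fin and pointer together.

```bash
python3 steer.py '[[-0.035,0,0,0,0,0],[-0.035,0,0,0,0,-0.004],[0,0,0,0,0,0],[0,0,0,0,0,0]]' ; python3 go.py 10 125 77
cat > see.py <<'E'
from plant import r, optics
import sys
from h import *
n=sys.argv[1]
s=r.sense();d=optics.get_image("wrist");d["p"]=s["eef_pos"];d["e"]=s["ee_rot"];np.savez(n+".npz",**d)
cv2.imwrite(f"pics/{n}.png",d["color"])
T=np.eye(4);T[:3,:3]=rot(d["e"]);T[:3,3]=d["p"];T=T@d["T_tool_cam"]
Q=topress(cloud(d,T));x,y,z=Q[...,0],Q[...,1],Q[...,2];hsv=cv2.cvtColor(d["color"],cv2.COLOR_BGR2HSV)
def show(nm,m): 
    v,u=np.nonzero(m)
    if len(v):print(nm,m.sum(),np.round(np.percentile(Q[m],[3,50,97],axis=0)*1000,1).tolist(),"px",np.median(u),np.median(v))
show("fin",(x>.052)&(x<.072)&(y>-.02)&(y<.1)&(z>.061)&(z<.072))
show("pointer",(x>.03)&(x<.05)&(y>-.02)&(y<.11)&(z>.056)&(z<.066))
show("plate",(x>-.02)&(x<.01)&(y>.03)&(y<.17)&(z>.112)&(z<.13))
show("lever",(x>.01)&(x<.06)&(y>.1)&(y<.15)&(z>.105)&(z<.13)&(hsv[...,2]<60))
E
python3 see.py w1
```

```text
clock: 7.12
eef_pos: [0.5672, 0.1086, 0.181]
ee_rot: [3.141, 0.001, 1.805]
wrist_force: [-1.2, -0.0, -0.8]
gripper_width: 0.0796
grasp_force: 0.0
clk 7.12 press mm [  7.8  49.3 181. ] W 0.0796 grasp 0.0
F press [-1.2  0.2 -0.8] q [-0.54  0.49  0.36  2.   -0.26  0.7   0.22]
rotvec err tool [ 0.0004  0.0011 -0.0018]
shift tool [0.0758 0.002  0.1039]
fin 100 [[52.4, 14.5, 61.8], [61.7, 16.9, 64.8], [70.8, 18.4, 66.0]] px 325.5 237.0
pointer 111 [[30.7, 77.2, 61.6], [37.3, 80.2, 63.0], [44.7, 82.9, 64.1]] px 302.0 172.0
plate 787 [[-10.2, 102.5, 116.1], [-6.4, 125.8, 117.9], [-2.7, 147.3, 119.1]] px 250.0 120.0
lever 621 [[25.9, 111.6, 105.7], [30.4, 125.0, 114.9], [35.8, 138.0, 117.1]] px 302.0 121.0
```

View pics/w1.png

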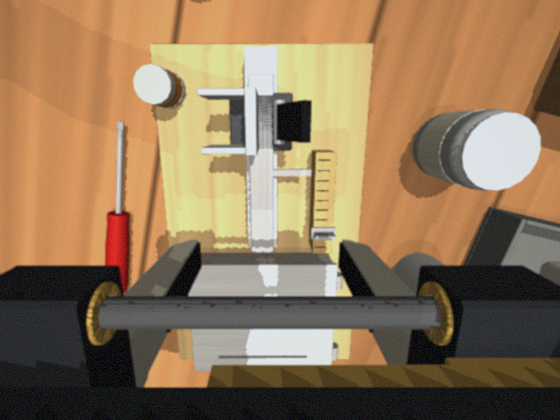

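The view shows the fin at (325,235) and the pointer at (302,172). In the press frame the fin is at y 16.6 and the pointer at y 80.1, so the travel is about 63.5 mm, inside the stated range. Now down into the bay.

```bash
python3 steer.py '[[0.035,0.001,0,0,0,0],[0.035,0.001,0,0,0,0],[0.006,0,0,0,0,0],[0,0,0.02,0,0,0],[0,0,0.02,0,0,0],[0,0,0,0,0,0]]' >/dev/null; python3 go.py 10 125 77
```

```text
clk 7.67 press mm [  8.1 130.3 137.9] W 0.0803 grasp 0.0
F press [-0.3 -0.7 -0.4] q [-0.65  0.55  0.33  2.02 -0.3   0.62  0.12]
rotvec err tool [-0.0043  0.0003  0.006 ]
shift tool [-0.0053  0.0022  0.0609]
```

```bash
python3 steer.py '[[-0.005,0.002,0.01,0,0,0],[0,0,0.02,0,0,0],[0,0,0.02,0,0,0],[0,0,0.01,0,0,0],[0,0,0,0,0,0]]' >/dev/null; python3 go.py 10 50 77
```

```text
clk 8.08 press mm [ 11.2 123.5  79.2] W 0.0801 grasp 0.0
F press [-0.4 -0.7 -0.4] q [-0.6   0.64  0.27  2.05 -0.34  0.5   0.17]
rotvec err tool [-0.0025  0.0004  0.0032]
shift tool [-0.0735 -0.0015  0.0022]
```

```bash
python3 steer.py '[[-0.008,0,0,0,0,0],[-0.008,0,0,0,0,0],[-0.008,0,0,0,0,0],[-0.008,0,0,0,0,0],[-0.008,0,0,0,0,0],[-0.008,0,0,0,0,0],[-0.008,0,0,0,0,0],[-0.007,0,0,0,0,0]]' >/dev/null; python3 go.py 8 50 77; python3 steer.py '[[-0.004,-0.002,0,0,0,0],[0,-0.001,0,0,0,0],[0,0,0,0,0,0]]' ; python3 go.py 5 50 77; python3 see.py w2
```

```text
clk 8.75 press mm [12.5 60.  81. ] W 0.0799 grasp 2.2
F press [-0.4  4.4  2.7] q [-0.48  0.63  0.26  2.05 -0.32  0.49  0.26]
rotvec err tool [ 0.0008 -0.0001  0.0031]
shift tool [-0.01   -0.0045  0.004 ]
clock: 9.0
eef_pos: [0.5668, 0.116, 0.0806]
ee_rot: [3.141, 0.0, 1.81]
wrist_force: [0.4, 3.6, 1.5]
gripper_width: 0.0799
grasp_force: 1.5
clk 9.0 press mm [ 9.2 56.6 80.6] W 0.0799 grasp 1.5
F press [1.2 3.4 1.5] q [-0.47  0.63  0.26  2.06 -0.32  0.49  0.26]
rotvec err tool [0.0002 0.0001 0.0031]
shift tool [-0.0066 -0.0042  0.0036]
pointer 136 [[30.1, 19.6, 59.1], [34.0, 22.1, 62.9], [44.0, 25.4, 64.0]] px 308.0 292.0
plate 1511 [[-10.3, 53.7, 113.7], [-6.4, 73.4, 117.9], [-2.7, 90.8, 119.0]] px 237.0 254.0
```

```bash
python3 steer.py '[[-0.004,-0.003,0.002,0,0,0],[-0.0015,-0.001,0.001,0,0,0],[0,0,0,0,0,0]]' ; python3 go.py 5 51 77; python3 see.py w3
python3 - <<'E'
from plant import r, optics
import cv2,numpy as np
from h import *
for n in("top","side"):
    d=optics.get_image(n);np.savez(n+"3.npz",**d)
    im=d["color"]; c=im[150:260,180:300] if n=="top" else im[200:310,220:320]
    cv2.imwrite(f"pics/{n}3.png",cv2.resize(c,None,fx=5,fy=5,interpolation=cv2.INTER_CUBIC))
    Q=topress(cloud(d));x,y,z=Q[...,0],Q[...,1],Q[...,2]
    for nm,m in(("fin",(x>.052)&(x<.072)&(y>-.02)&(y<.1)&(z>.058)&(z<.072)),("ptr",(x>.03)&(x<.05)&(y>-.02)&(y<.06)&(z>.056)&(z<.066))):
        if m.any(): print(n,nm,m.sum(),np.round(np.percentile(Q[m],[3,50,97],axis=0)*1000,1).tolist())
E
```

```text
clock: 9.3
eef_pos: [0.5637, 0.1101, 0.0774]
ee_rot: [-3.141, 0.0, 1.811]
wrist_force: [-0.9, 3.3, -0.8]
gripper_width: 0.0797
grasp_force: 1.6
clk 9.3 press mm [ 4.8 51.6 77.4] W 0.0797 grasp 1.6
F press [-0.1  3.4 -0.8] q [-0.46  0.63  0.25  2.07 -0.32  0.48  0.27]
rotvec err tool [-0.0006  0.      0.0039]
shift tool [-0.0006  0.0002  0.0004]
fin 30 [[52.0, 17.5, 61.1], [54.7, 18.1, 63.4], [57.1, 18.8, 65.8]] px 347.0 294.0
pointer 95 [[30.1, 16.8, 58.3], [33.4, 19.1, 62.6], [38.0, 20.3, 64.0]] px 314.0 292.0
plate 1488 [[-10.3, 50.6, 113.9], [-6.4, 69.5, 117.9], [-2.7, 85.9, 119.1]] px 246.0 255.0
side fin 2 [[71.7, 16.8, 62.7], [71.8, 17.8, 63.1], [71.9, 18.7, 63.5]]
```

View pics/side3.png

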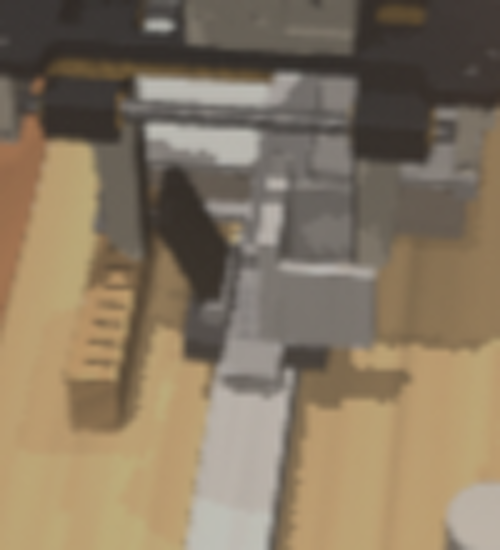

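The side view shows the finger in the bay pushing the cheek, with the lever still open at (195,235). The fin is hidden there, so I'll zoom into the wrist view around (330,285).

Run:
```python
import cv2,numpy as np
from h import *
im=cv2.imread("pics/w3.png");cv2.imwrite("pics/w3c.png",cv2.resize(im[220:320,220:380],None,fx=5,fy=5,interpolation=cv2.INTER_CUBIC))
def Qof(n):
    d=dict(np.load(n+".npz"));T=np.eye(4);T[:3,:3]=rot(d["e"]);T[:3,3]=d["p"];T=T@d["T_tool_cam"];return topress(cloud(d,T))
for n,p in(("w1",.125),("w2",.067),("w3",.062)):
    Q=Qof(n);x,y,z=Q[...,0],Q[...,1],Q[...,2]
    pl=(x>-.013)&(x<0)&(abs(y-p)<.03)&(z>.112)
    print(n,"plate +y edge",np.round(np.sort(y[pl])[-15:]*1000,1))
    for x0 in(.032,.036,.040,.054,.058,.062,.066):
        pt=(abs(x-x0)<.002)&(abs(y-p+.05)<.012 if x0<.05 else abs(y-.0165)<.006)&(z>.057)&(z<.068); print(x0,np.round(np.sort(y[pt])*1000,1)[-8:],end=' ')
    print()
```

```text
w1 plate +y edge [147.9 147.9 147.9 147.9 148.  148.4 148.4 148.5 148.5 148.5 148.5 148.5
 148.6 148.6 148.7]
0.032 [81.9 82.  82.  82.1 82.7 82.9 82.9 83. ] 0.036 [81.9 82.  82.  82.  82.8 82.9 82.9 82.9] 0.04 [82.  82.  82.1 82.8 82.8 82.8 82.9 82.9] 0.054 [17.9 18.  18.  18.1 18.1 18.1 18.1 18.2] 0.058 [17.8 17.9 18.  18.1 18.1 18.2 18.2 18.5] 0.062 [17.9 17.9 18.  18.  18.  18.1 18.3 18.6] 0.066 [17.9 17.9 18.1 18.2 18.3 18.3 18.4 18.4] 
w2 plate +y edge [91.1 91.1 91.1 91.1 91.1 91.1 91.1 91.2 91.2 91.2 91.2 91.3 91.3 91.3
 91.3]
0.032 [25.1 25.1 25.2 25.2 25.2 25.2 25.5 25.5] 0.036 [23.8 24.1 24.9 25.  25.1 25.4 25.5 25.6] 0.04 [20.2 20.5 20.6 20.8 20.9 21.1 21.7 21.8] 0.054 [18.3 18.3 18.3 18.4 18.4 18.6 18.6 18.7] 0.058 [18.  18.2 18.3 18.4 18.4 18.5 18.5 18.5] 0.062 [18.1 18.2 18.2 18.2 18.3 18.4 18.5 18.8] 0.066 [] 
w3 plate +y edge [86.1 86.1 86.1 86.2 86.2 86.2 86.2 86.2 86.2 86.2 86.2 86.2 86.3 86.4
 86.4]
0.032 [20.1 20.2 20.2 20.2 20.2 20.3 20.3 20.3] 0.036 [19.8 19.8 20.  20.  20.  20.1 20.4 20.9] 0.04 [16.7 17.2 17.8] 0.054 [18.3 18.3 18.3 18.4 18.5 18.5 18.6 19.1] 0.058 [17.8 18.  18.  18.1 18.1 18.2 18.2 18.8] 0.062 [] 0.066 []
```

View pics/w3c.png

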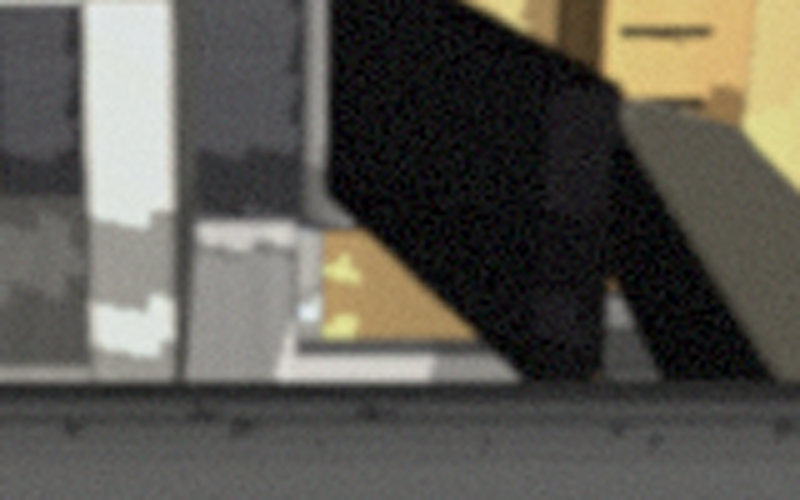

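The crop shows the pointer's edge at (350,355) just short of the fin, which stands behind the lever at (620,310). The edges need about 1.3 mm more travel. I'll nudge, then squeeze the lever.

```bash
python3 steer.py '[[-0.0013,0,0,0,0,0],[0,0,0,0,0,0]]' >/dev/null; python3 go.py; python3 steer.py '[[0,0,0,0,0,0],[0,0,0,0,0,0],[0,0,0,0,0,0],[0,0,0,0,0,0],[0,0,0,0,0,0],[0,0,0,0,0,0],[0,0,0,0,0,0],[0,0,0,0,0,0]]' 0.02 20; python3 go.py 5 50 77
```

```text
clk 9.62 press mm [ 4.9 50.3 77.4] W 0.0796 grasp 2.0
F press [-0.4  3.5 -3. ] q [-0.46  0.63  0.25  2.07 -0.32  0.48  0.28]
rotvec err tool [-0.0009 -0.0001  0.0038]
clock: 10.28
eef_pos: [0.5645, 0.1088, 0.0777]
ee_rot: [3.142, -0.0, 1.811]
wrist_force: [-2.3, 4.3, 0.9]
gripper_width: 0.0313
grasp_force: 2.7
clk 10.28 press mm [ 5.2 50.1 77.7] W 0.0313 grasp 2.7
F press [-1.3  4.8  0.9] q [-0.46  0.63  0.25  2.07 -0.32  0.48  0.28]
rotvec err tool [ 0.     -0.      0.0037]
shift tool [-0.0001 -0.0002  0.0007]
```

```bash
python3 steer.py '[[0,0,0,0,0,0],[0,0,0,0,0,0],[0,0,0,0,0,0],[0,0,0,0,0,0]]' 0.02 30; python3 go.py; python3 see.py w4
python3 - <<'E'
import cv2,numpy as np
from h import *
d=dict(np.load("w4.npz"));T=np.eye(4);T[:3,:3]=rot(d["e"]);T[:3,3]=d["p"];T=T@d["T_tool_cam"];Q=topress(cloud(d,T));x,y,z=Q[...,0],Q[...,1],Q[...,2]
pl=(x>-.013)&(x<0)&(abs(y-.062)<.03)&(z>.112);print("plate",np.round(np.sort(y[pl])[-15::4]*1000,1))
for x0 in(.032,.036,.04,.044,.054,.058,.062,.066):
    pt=(abs(x-x0)<.002)&(y>.008)&(y<.03)&(z>.057)&(z<.068);print(x0,np.round(np.sort(y[pt])*1000,1)[-5:])
lv=(y>.05)&(y<.075)&(x>.003)&(x<.04)&(z>.075);
for z0 in(.08,.09,.1,.11,.117):
    m=lv&(abs(z-z0)<.004);print(z0,m.sum(),np.round(np.percentile(x[m],[3,97])*1000,1) if m.any() else '')
cv2.imwrite("pics/w4c.png",cv2.resize(d["color"][180:320,200:400],None,fx=4,fy=4,interpolation=cv2.INTER_CUBIC))
E
```

```text
clock: 10.62
eef_pos: [0.5645, 0.1088, 0.0777]
ee_rot: [3.142, 0.0, 1.811]
wrist_force: [-3.0, 3.3, 2.5]
gripper_width: 0.0296
grasp_force: 31.0
clk 10.62 press mm [ 5.2 50.1 77.7] W 0.0296 grasp 31.0
F press [-2.2  3.9  2.5] q [-0.46  0.63  0.25  2.07 -0.32  0.48  0.28]
rotvec err tool [0.0001 0.     0.0035]
plate 1958 [[-18.7, 49.5, 113.6], [-7.8, 62.0, 118.0], [-2.7, 84.5, 128.1]] px 242.0 266.0
plate [87.  87.  87.1 87.3]
0.032 []
0.036 []
0.04 []
0.044 []
0.054 []
0.058 []
0.062 []
0.066 []
0.08 62 [11.2 28.8]
0.09 131 [11.2 32.6]
0.1 191 [11.1 33.3]
0.11 265 [11.1 33.3]
0.117 1180 [11.2 28.6]
```

View pics/w4c.png

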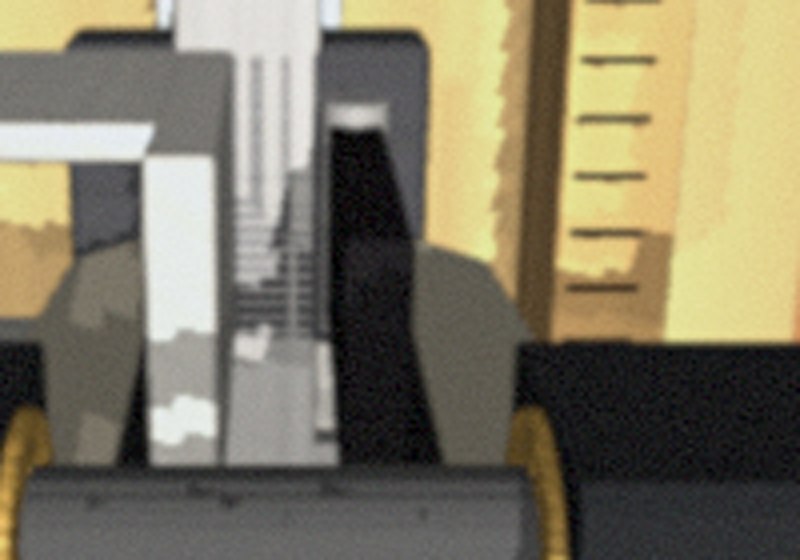

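The crop shows the lever upright, its inner face at a constant x of 11 mm for all heights, and clamped with the plate at an opening of 29.6 mm. Next I'll check the travel more strictly.

Run:
```python
import cv2,numpy as np
from h import *
for n,p in(("w1",.125),("w3",.062),("w4",.062)):
    d=dict(np.load(n+".npz"));T=np.eye(4);T[:3,:3]=rot(d["e"]);T[:3,3]=d["p"];T=T@d["T_tool_cam"];Q=topress(cloud(d,T));x,y,z=Q[...,0],Q[...,1],Q[...,2]
    pl=(x>-.0095)&(x<-.003)&(abs(y-p)<.028)&(z>.115)&(z<.1205);print(n,np.round(np.sort(y[pl])[-25::4]*1000,1))
    # carriage +y edge at z 63, cheek +y edge at z 105
    ch=(x>-.044)&(x<-.015)&(abs(y-p-.022)<.008)&(z>.101)&(z<.109);print(" cheek",ch.sum(),np.round(np.percentile(y[ch],[2,50,98])*1000,1))
```

```text
w1 [147.2 147.2 147.8 147.9 148.4 148.5 148.7]
 cheek 312 [143.8 146.4 148.8]
w3 [85.9 85.9 86.  86.  86.1 86.2 86.4]
 cheek 750 [81.2 84.1 86.2]
w4 [84.5 84.5 84.6 84.7 84.7 84.8 85.1]
 cheek 707 [80.2 82.9 84.8]
```

Travel is 63.5 to 64.0 mm against a target of 63.7 mm, the lever is shut, and the clamp is steady. I'll hand it in.

```bash
python3 steer.py '[[0,0,0,0,0,0],[0,0,0,0,0,0],[0,0,0,0,0,0]]'; python3 -c "
from plant import r, optics
print(r.finish_job())"
```

```text
clock: 10.92
eef_pos: [0.5645, 0.1088, 0.0777]
ee_rot: [3.142, 0.0, 1.811]
wrist_force: [-2.9, 3.7, 2.7]
gripper_width: 0.0298
grasp_force: 31.0
the job is handed in; nothing more can be done
None
```

I handed the job in at 10.9 s with the lid shut, the leg held within about 0.3 mm of the mark by my measurements, and the lever upright and clamped against the grip at about 31 N; the hand-in returned no verdict.

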